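# Lay up heel-stock strips to dry flat

### The arm

A 7-joint arm with a two-finger parallel gripper is mounted at the origin on the work surface. World frame = base frame: x ahead of the robot, y to its left, z up, the work surface at z = 0. Lengths are in m, angles in rad, forces in N, time in s.
With the tool pointing down it reaches from about 0.425 to 0.875 m from the base axis. Payload 8.4 kg.
Tool frame: the origin (TCP) lies on the centre line of the jaws, within the pads' length; the fingertips stand 25 mm ahead of it and the grasp point (between the pads) lies 6 mm ahead of it; z points along the fingers, y is the line along which they close (so a half turn about z gives the same grasp; the last joint's range is limited). The gripper opens to 85 mm and grips with 20 to 120 N. Pads are 22 mm wide; open, the fingers measure 114 mm over their backs; the gripper's body (76 mm by 85 mm) begins 54 mm behind the grasp point. The pads swing forward as they close: fully open they stand 13 mm farther back than shut.
Start: joints at [1.086, 0.333, 0.04, 1.465, -0.013, 1.343, -0.059], TCP at [0.245, -0.602, 0.256] pointing down, gripper open.
Joint ranges: [-2.58, 2.58], [-0.38, 2.09], [-1.3, 1.39], [0.25, 2.4], [-1.5, 4.64], [0.08, 2.09], [-2.65, 2.65]. Speed limits (rad/s): [2.22, 2.22, 2.79, 2.79, 3.14, 3.14, 3.14].

### API

Orientations are given as a unit quaternion [x, y, z, w].
In Python, from station import ctrl gives the robot as it stands.
- The arm moves only by the shell command python3 -m inch 'ROWS' [FORCE]. ROWS is JSON, one flat list of numbers, 5 for each row, row after row: the finger opening in mm, from 0 to 85.4, then the shift along the tool's x, y, z in mm, then the turn about the tool's z in rad. A call has 1 to 20 rows; each row is the pose to reach, as a shift and turn from the pose commanded when the call began, along the tool's axes at that moment; what a row does not reach only later rows make up. A row lasts 1/10 s, in which the tool goes at most 50 mm and 8.59 degrees, less where a joint would pass 70% of its speed; a pose out of reach is approached as far as the arm can. A call with a gripper value outside its range is refused whole. The fingers move at their own pace and stop on an object; FORCE is the grip in N (left out, the last holds). Time passes only in rows, so rows that repeat a pose let the fingers close. It gives the time, the measured TCP pose, the force, the opening and the grip force at its end, in the units of the state.
- ctrl.get_obs(): the state, without advancing time (a new reading comes with each control period).
- ctrl.read_camera(name): name is "side" or "top" or "wrist"; returns a dict with "pixels" (400x640x3 uint8, red, green, blue), "mtx" (3x3 intrinsics, pixels), "rvec" (rotation vector, rad) and "tvec" (3), from world to camera coordinates, as OpenCV has them; the wrist camera has in their place "hand_eye" (4x4, takes a point from camera to tool coordinates, whose origin is the TCP and whose axes are the flange's). Camera axes: x right, y down, z forward; pixel columns grow to the right and rows downward; lengths in m; the calibration is good to about 2 mm. The wrist camera is an equidistant fisheye: a pixel r from the principal point sees the ray r / f radians off the axis. A picture is of the moment at which its call begins: read the wrist's pose just before it. There is no depth.
- ctrl.sign_off(): hands the job in; it is judged then, once.
The state is a dict: "time": time; "q": joint angles; "joint_vel": joint speeds; "tau": joint torques, N m; "tcp_pos": TCP position; "tool_rot": TCP orientation; "contact_force": force on the tool from outside, world axes, zero at the start; "moment": the same for the moment, N m; "grip_width": opening from 0.0 (shut) to 1.0 (fully open); "gripper_force": force on a finger pad.
Only numpy, scipy, OpenCV 4.12 (cv2) and the standard library are available. Lean on these libraries where they do the work, as an engineer would, in place of code of your own. Each camera call takes 0.05 s, during which the arm holds its last target. There are 200 camera calls.

### The job

Lay up the heel-stock strips to dry flat at the shoe repairer's bench. First push the brown base board across the green panel until its long edge lies flush along the steel rail, then lay the two yellow spacer sticks crosswise on it, one towards each end, and stack all the tan strips that are there squarely in one neat pile lengthwise over the middle of the board, resting on both sticks and clear of the board; last, stand the iron weight upright on the middle of the pile. The board must still be flush with the rail at the end; leave the hammer, glue jar, polish tin and shoe where they are.

Things in the scene. Friction and masses are not known exactly. Their poses are not given: they have to be found in the camera images.
- rail_mid (a point): midpoint of the steel rail's face towards the robot, level with the green panel's top (8 mm over the table). x across the rail, away from the robot; y along the rail; z up. The rail is a fixed upright leg 250 mm long, 15 mm high over the panel, 4 mm thick. The fixed panel is 250 mm along y and reaches from 190 mm before the rail face to 30 mm behind it
- board_mid (a point): centre (mid-height) of the brown base board, a loose wooden slab 90 mm (own x) by 180 mm long (own y) by 20 mm thick, 0.2 to 0.45 kg, flat on the green panel, a little askew, 20 to 75 mm short of the rail. Own x points roughly to the rail; flush, its centre is 45 mm before the rail face. Too wide to grasp: it slides when pushed low on its near long edge, by one end and then the other
- stick1_mid (a point): centre of yellow wooden spacer stick 1, 90 x 16 x 16 mm, 0.02 kg; own x along its length, y across, z up; point 8 mm over its underside. The two sticks are alike. It is laid along the board's x, as long as the board is wide; about 50 mm from the board's middle suits the strips
- stick2_mid (a point): centre of yellow wooden spacer stick 2, 90 x 16 x 16 mm, 0.02 kg; own x along its length, y across, z up; point 8 mm over its underside. The two sticks are alike. It is laid along the board's x, as long as the board is wide; about 50 mm from the board's middle suits the strips
- strip1_mid (a point): centre of tan heel-stock strip 1 with a black line round its edge: a rigid bar 150 x 40 x 14 mm, 0.10 kg; point at mid-height (7 mm over its underside); its own x runs along its length, y across its width, z up. Two to four of the four strips are present. All strips are alike
- strip2_mid (a point): centre of tan heel-stock strip 2 with a black line round its edge: a rigid bar 150 x 40 x 14 mm, 0.10 kg; point at mid-height (7 mm over its underside); its own x runs along its length, y across its width, z up. Two to four of the four strips are present. All strips are alike
- strip3_mid (a point): centre of tan heel-stock strip 3 with a black line round its edge: a rigid bar 150 x 40 x 14 mm, 0.10 kg; point at mid-height (7 mm over its underside); its own x runs along its length, y across its width, z up. Two to four of the four strips are present. All strips are alike
- strip4_mid (a point): centre of tan heel-stock strip 4 with a black line round its edge: a rigid bar 150 x 40 x 14 mm, 0.10 kg; point at mid-height (7 mm over its underside); its own x runs along its length, y across its width, z up. Two to four of the four strips are present. All strips are alike
- weight_grip (a point): centre of the red grip of the iron weight, 43 mm over the weight's underside. Dark iron block 70 mm (own x) x 44 mm (y) x 26 mm high, with the red upright grip bar on top, 50 mm (x) x 20 mm (y, pinch here) x 34 mm high (from 26 to 60 mm over the underside); 0.5 to 0.8 kg
- hammer: bystander, to be left where it is: cobbler's hammer lying on the bench, about 250 mm long; origin under its middle
- glue: bystander, to be left where it is: amber glue jar with black lid, 72 mm wide, 90 mm high; origin at its foot
- polish: bystander, to be left where it is: flat blue polish tin, 84 mm wide, 35 mm high; origin at its foot
- shoe: bystander, to be left where it is: brown shoe with tan sole, 250 mm long, about 85 mm high; origin under its middle
There are look-alikes about, which are no part of the job. Leave any black or purple look-alike of the part that bears stick1_mid alone.

How it is judged:
On the way, in this order (a step that is already met when the one before it is completed fails the run):
1. the base board lies flush along the rail (x of board_mid in the frame of rail_mid between -0.05 and -0.04 m and y of board_mid in the frame of rail_mid between -0.06 and 0.06 m and z of board_mid in the frame of rail_mid below 0.014 m and angle between the x axis of board_mid and the x axis of rail_mid, either way round below 0.025 rad), for 0.2 s.
2. with the board flush, both sticks lie crosswise on it, one towards each end (all of step 1 and x of stick1_mid in the frame of board_mid between -0.02 and 0.02 m and z of stick1_mid in the frame of board_mid between 0.014 and 0.022 m and angle between the x axis of each of stick1_mid, stick2_mid and the x axis of board_mid, either way round below 0.2 rad and x of stick2_mid in the frame of board_mid between -0.02 and 0.02 m and z of stick2_mid in the frame of board_mid between 0.014 and 0.022 m and ((y of stick1_mid in the frame of board_mid between 0.03 and 0.075 m and y of stick2_mid in the frame of board_mid between -0.075 and -0.03 m) or (y of stick1_mid in the frame of board_mid between -0.075 and -0.03 m and y of stick2_mid in the frame of board_mid between 0.03 and 0.075 m))), for 0.2 s.
3. all strips lie in one square pile on the two sticks (x of stick1_mid in the frame of board_mid between -0.02 and 0.02 m and z of stick1_mid in the frame of board_mid between 0.014 and 0.022 m and angle between the x axis of each of stick1_mid, stick2_mid and the x axis of board_mid, either way round below 0.2 rad and x of stick2_mid in the frame of board_mid between -0.02 and 0.02 m and z of stick2_mid in the frame of board_mid between 0.014 and 0.022 m and ((y of stick1_mid in the frame of board_mid between 0.03 and 0.075 m and y of stick2_mid in the frame of board_mid between -0.075 and -0.03 m) or (y of stick1_mid in the frame of board_mid between -0.075 and -0.03 m and y of stick2_mid in the frame of board_mid between 0.03 and 0.075 m)) and x of strip1_mid in the frame of board_mid between -0.02 and 0.02 m and y of strip1_mid in the frame of board_mid between -0.02 and 0.02 m and z of each of strip1_mid, strip2_mid, strip3_mid, strip4_mid in the frame of board_mid above 0.029 m and angle between the x axis of each of strip1_mid, strip2_mid, strip3_mid, strip4_mid and the y axis of board_mid, either way round below 0.12 rad and angle between the z axis of each of strip1_mid, strip2_mid, strip3_mid, strip4_mid and the z axis of board_mid, either way round below 0.06 rad and x of strip2_mid in the frame of board_mid between -0.02 and 0.02 m and y of strip2_mid in the frame of board_mid between -0.02 and 0.02 m and x of strip3_mid in the frame of board_mid between -0.02 and 0.02 m and y of strip3_mid in the frame of board_mid between -0.02 and 0.02 m and x of strip4_mid in the frame of board_mid between -0.02 and 0.02 m and y of strip4_mid in the frame of board_mid between -0.02 and 0.02 m and horizontal distance between strip1_mid and strip2_mid below 0.012 m and horizontal distance between each of strip1_mid, strip2_mid and strip3_mid below 0.012 m and horizontal distance between each of strip1_mid, strip2_mid, strip3_mid and strip4_mid below 0.012 m), for 0.2 s.
4. the weight stands on the middle of the pile (x of weight_grip in the frame of board_mid between -0.025 and 0.025 m and y of weight_grip in the frame of board_mid between -0.04 and 0.04 m and z of weight_grip in the frame of board_mid above 0.093 m and angle between weight_grip's own z axis and vertical below 0.08 rad), for 0.2 s.
At the end, for the whole second after the job is handed in: Board within 5 mm and 0.025 rad of flush; sticks across it within 0.2 rad, 30 to 75 mm either side of its middle; all strips flat on them, within 0.12 rad, 20 mm of the board's middle and 12 mm of each other; weight upright on top, within 25 mm across, 40 mm along; all at rest (all of step 1 and all of step 3 and all of step 4 and linear speed of each of board, weight, strip1, strip2, strip3, strip4 below 0.02 m/s); the robot touches nothing.
It fails at once if the hammer is pushed from its place (more than 30 mm) (distance of hammer from where it was at the start of the episode above 0.03 m).
It fails at once if the glue is pushed from its place (more than 30 mm) (distance of glue from where it was at the start of the episode above 0.03 m).
It fails at once if the polish is pushed from its place (more than 30 mm) (distance of polish from where it was at the start of the episode above 0.03 m).
It fails at once if the shoe is pushed from its place (more than 30 mm) (distance of shoe from where it was at the start of the episode above 0.03 m).
Of strip1, strip2, strip3, strip4 only 2 to 4 are there at a start; the rules pass over those that are not, and their reading is None.
At some moment in a run one of strip1, strip2, strip3, strip4, weight may be knocked a few centimetres aside while the robot is not near it.
Once in a run the grip may slacken for a moment while it holds something.
It also fails if it takes over 210 s, if anything falls off the work surface, if the arm or the gripper's body presses on something with over 40 N, if the wrist force passes 120 N, or if a joint passes its speed limit or range.

## Working session

There is one attempt and no reset: what is moved stays moved. The work goes in short steps, Python scripts to look and compute and a shell command to move; the robot and the scene stay as the last step left them, time stands still between calls to the robot, and variables do not carry over. Pictures are saved under pics/ and viewed, at most 14 in all, crops included, and the job is handed in when it is done.

```bash
ls; mkdir -p pics
cat > h.py <<'E'
import numpy as np,cv2
from station import ctrl
from scipy.spatial.transform import Rotation as R
def cam(n):
    return ctrl.read_camera(n)
def save(n,f):
    c=cam(n); cv2.imwrite('pics/'+f,c['pixels'][:,:,::-1]); np.savez('pics/'+f[:-4],**c); return c
def px2w(c,uv,z):
    K=np.array(c['mtx']);Rm=cv2.Rodrigues(np.array(c['rvec'],float))[0];t=np.array(c['tvec'],float).ravel()
    o=-Rm.T@t; out=[]
    for u,v in uv:
        d=Rm.T@np.linalg.inv(K)@np.array([u,v,1.]); out.append(o+d*(z-o[2])/d[2])
    return np.array(out)
def w2px(c,P):
    return cv2.projectPoints(np.array(P,float),np.array(c['rvec'],float),np.array(c['tvec'],float),np.array(c['mtx'],float),None)[0][:,0]
E
python3 - <<'E'
from h import *
o=ctrl.get_obs();print(o)
c=save('top','top0.png');d=save('side','side0.png')
for k in(c,d): print(k['mtx'],k['rvec'],k['tvec'])
w=ctrl.read_camera('wrist');print({k:v for k,v in w.items() if k!='pixels'})
E
```

```text
pics
{'time': 0.0, 'q': array([ 1.0858112 ,  0.33390396,  0.039879  ,  1.46627782, -0.01339962,
        1.34328051, -0.05851885]), 'joint_vel': array([-0.00058454,  0.00012446, -0.00019842,  0.000327  , -0.00262444,
        0.0018653 , -0.00072797]), 'tau': array([ 2.39946330e-04, -6.58574796e+01,  1.36519879e+00, -4.05579579e+01,
        1.68132578e-02,  1.25389954e-02, -1.97023786e-05]), 'tcp_pos': array([ 0.24440421, -0.60185614,  0.25542258]), 'tool_rot': array([ 9.81457455e-01,  1.91678432e-01, -2.07758002e-04, -7.74424793e-04]), 'contact_force': array([-0.2287811 ,  0.33943793, -0.13957744]), 'moment': array([ 0.00369823, -0.02799642,  0.00610787]), 'gripper_force': 0.0, 'grip_width': 1.001750881031881}
[[511.15578743   0.         326.1430684 ]
 [  0.         511.15578743 203.51978909]
 [  0.           0.           1.        ]] [ 2.14808759 -2.18870886  0.11667736] [-0.07573009  0.50195653  1.77471252]
[[460.50866855   0.         322.33526047]
 [  0.         460.50866855 197.83621312]
 [  0.           0.           1.        ]] [ 2.1497544  -0.15833132  0.09483947] [-0.53633402  0.05056037  1.32683275]
{'mtx': array([[309.70691629,   0.        , 323.23735267],
       [  0.        , 309.70691629, 202.63159785],
       [  0.        ,   0.        ,   1.        ]]), 'hand_eye': array([[ 8.53600703e-05, -9.59348660e-01, -2.82223565e-01,
         7.17904252e-02],
       [ 9.99999931e-01, -1.97724078e-05,  3.69666853e-04,
         5.15528851e-04],
       [-3.60219640e-04, -2.82223578e-01,  9.59348593e-01,
        -1.16178564e-01],
       [ 0.00000000e+00,  0.00000000e+00,  0.00000000e+00,
         1.00000000e+00]])}
```

View pics/top0.png

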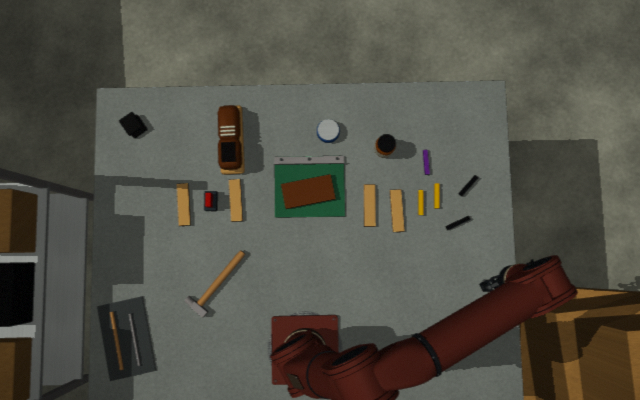

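View pics/side0.png

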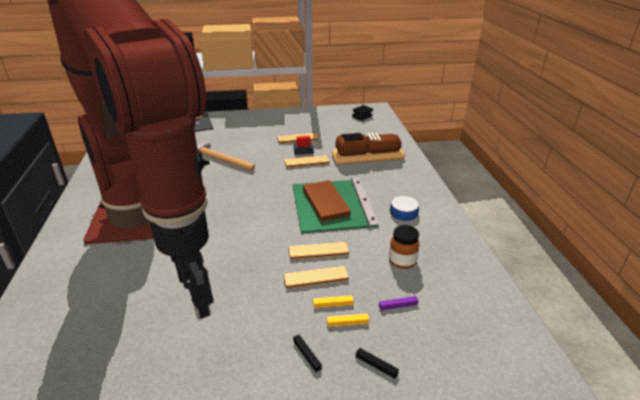

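The top view shows four tan strips at (183,204), (235,200), (370,205) and (397,211). The yellow sticks are at (421,202) and (437,196). Their look-alikes are purple at (426,162) and black at (468,185) and (458,223), so I choose the yellow ones. The board is at (309,191), the rail runs along v≈160, and the weight is at (210,201). I'll measure by colour and check the result in one close crop.

```bash
cat >> h.py <<'E'
RG={'tan':((10,60,110),(22,170,255)),'yel':((20,190,110),(32,255,255)),'board':((3,120,50),(14,255,175)),'red':((0,170,90),(4,255,255)),'green':((60,80,30),(90,255,160))}
Z={'tan':.014,'yel':.016,'board':.028,'red':.060,'green':.008}
def rects(c,name,z=None,amin=30,box=(165,95,505,255)):
    im=cv2.resize(c['pixels'],None,fx=4,fy=4,interpolation=cv2.INTER_CUBIC)
    h=cv2.cvtColor(im,cv2.COLOR_RGB2HSV); m=cv2.inRange(h,*map(np.array,RG[name]))
    k=np.zeros_like(m);k[box[1]*4:box[3]*4,box[0]*4:box[2]*4]=255;m&=k
    out=[]
    for ct in cv2.findContours(m,0,2)[0]:
        if cv2.contourArea(ct)<amin*16: continue
        b=(cv2.boxPoints(cv2.minAreaRect(ct))-1.5)/4
        w=px2w(c,b,Z[name] if z is None else z); cen=w.mean(0); e=[w[1]-w[0],w[2]-w[1]]
        e.sort(key=lambda x:-np.linalg.norm(x)); L=e[0]
        a=np.degrees(np.arctan2(L[1],L[0]))
        out.append((cen[:2].round(4),[round(float(np.linalg.norm(x))*1000,1) for x in e],round(float((a+90)%180-90),2),b.mean(0).round(1)))
    return out
E
python3 - <<'E'
from h import *
c=dict(np.load('pics/top0.npz'))
Rm=cv2.Rodrigues(c['rvec'])[0];print('cam',-Rm.T@c['tvec'])
for n in RG:
    for r in rects(c,n): print(n,*r)
cv2.imwrite('pics/crop0.png',cv2.resize(c['pixels'][90:250,170:490,::-1],None,fx=2.5,fy=2.5,interpolation=cv2.INTER_CUBIC))
E
```

```text
cam [ 0.31145667 -0.07909777  1.81770135]
tan [ 0.4736 -0.3338] [151.2, 44.0] 2.41 [396.4 210.2]
tan [0.5029 0.4237] [135.8, 42.6] 3.3 [182.6 205.9]
tan [ 0.4953 -0.2371] [148.8, 42.8] -0.47 [369.  204.6]
tan [0.5224 0.2387] [151.2, 42.8] 3.35 [234.8 199.5]
tan [0.6216 0.255 ] [77.0, 16.5] 80.58 [230.3 171.9]
yel [ 0.5008 -0.4198] [88.3, 16.9] -2.22 [420.5 202. ]
yel [ 0.523  -0.4775] [88.6, 16.9] -2.4 [436.5 195.5]
board [ 0.5455 -0.0216] [177.6, 88.2] -79.63 [307.9 191.1]
board [ 0.695  -0.2903] [70.8, 42.4] 52.84 [382.7 148.1]
board [0.7477 0.2655] [228.6, 67.2] 1.87 [226.6 136.6]
red [0.5194 0.3253] [48.0, 18.7] -0.94 [207.4 199.3]
green [ 0.5522 -0.0252] [252.0, 190.3] 89.83 [309.1 190.1]
```

View pics/crop0.png

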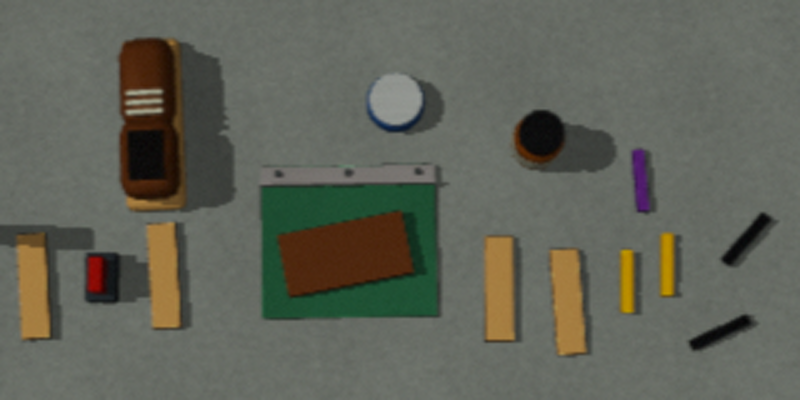

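The crop confirms two yellow sticks, four strips, and sizes that match the description. The purple and black bars are decoys. Plan: push with the open gripper, both fingers side by side along y.

```bash
cat >> h.py <<'E'
def st():
    o=ctrl.get_obs();M=R.from_quat(o['tool_rot']).as_matrix();yaw=np.degrees(np.arctan2(M[1,0],M[0,0]))
    return o,M,yaw
def go(x,y,z,yawd=0):
    o,M,yaw=st(); d=M.T@(np.array([x,y,z])-o['tcp_pos'])*1000
    t=np.radians((yaw-yawd+180)%360-180)
    print('shift',d.round(1),'turn',round(t,4),'rows~',int(max(np.linalg.norm(d)/50,abs(t)/.15))+2)
def rep():
    o,M,yaw=st();print('t',round(o['time'],1),'tcp',(o['tcp_pos']*1000).round(1),'yaw',round(yaw,2),'tilt',M[:2,2].round(4),'F',o['contact_force'].round(1),'grip',round(o['grip_width']*85.4,1),round(o['gripper_force'],1),'q7',o['q'][6].round(2))
E
python3 -c "
from h import *
rep();go(.448,-.025,.13)"
```

```text
t 0.1 tcp [ 244.5 -601.9  255.6] yaw 22.1 tilt [-0.0005  0.0012] F [-1.3  0.4  0.1] grip 85.5 0.0 q7 -0.06
shift [ 405.7 -457.8  126.2] turn 0.3858 rows~ 14
```

```bash
python3 -m inch '[85,406,-458,126,0.386, 85,406,-458,126,0.386, 85,406,-458,126,0.386, 85,406,-458,126,0.386, 85,406,-458,126,0.386, 85,406,-458,126,0.386, 85,406,-458,126,0.386, 85,406,-458,126,0.386, 85,406,-458,126,0.386, 85,406,-458,126,0.386, 85,406,-458,126,0.386, 85,406,-458,126,0.386, 85,406,-458,126,0.386, 85,406,-458,126,0.386, 85,406,-458,126,0.386, 85,406,-458,126,0.386, 85,406,-458,126,0.386, 85,406,-458,126,0.386]'
python3 -c "
from h import *
rep();go(.448,-.025,.036)"
```

```text
time: 1.95
tcp_pos: [0.4483, -0.026, 0.1305]
tool_rot: [1.0, -0.001, 0.0, 0.0]
contact_force: [-0.5, 0.1, -0.8]
grip_width: 0.994
gripper_force: 0.0
t 1.9 tcp [448.3 -26.  130.5] yaw -0.11 tilt [ 0.0002 -0.0003] F [-0.5  0.1 -0.8] grip 84.8 0.0 q7 -1.64
shift [-0.3 -1.1 94.5] turn -0.002 rows~ 3
```

```bash
python3 -m inch '[85,0,-1,50,0, 85,0,-1,80,0, 85,0,-1,92,0, 85,0,-1,95,0, 85,0,-1,97,0, 85,0,-1,97,0]'
python3 -c "
from h import *
rep();save('side','side1.png')"
```

```text
time: 2.55
tcp_pos: [0.4494, -0.0242, 0.0345]
tool_rot: [1.0, -0.0, 0.001, 0.0]
contact_force: [-0.6, -0.2, -0.5]
grip_width: 0.995
gripper_force: 0.0
t 2.5 tcp [449.4 -24.2  34.5] yaw -0.03 tilt [ 0.0019 -0.0003] F [-0.6 -0.2 -0.5] grip 85.0 0.0 q7 -1.73
```

```bash
python3 -c "
import cv2
i=cv2.imread('pics/side1.png');cv2.imwrite('pics/s1c.png',cv2.resize(i[140:260,200:420],None,fx=3.5,fy=3.5,interpolation=2))"
```

```text
(no output)
```

View pics/s1c.png

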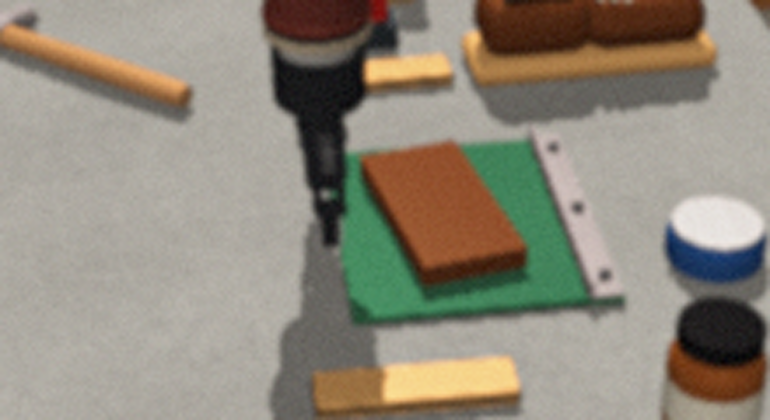

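The near (-y) fingertip is at about (330,243) in the crop, just outside the panel's near edge. I'll work out its height.

```bash
python3 -c "
from h import *
c=dict(np.load('pics/side1.npz'))
for z in (0,.01,.02,.03): print(z,px2w(c,[(294.3,209.4)],z), w2px(c,[[.449,-.072,z]]))
o=ctrl.get_obs()"
```

```text
0 [[ 0.45376298 -0.03385994  0.        ]] [[293.9760496  217.03424142]]
0.01 [[ 0.45259145 -0.0481934   0.01      ]] [[293.88193775 214.20240423]]
0.02 [[ 0.45141992 -0.06252687  0.02      ]] [[293.78703723 211.34683602]]
0.03 [[ 0.45024839 -0.07686033  0.03      ]] [[293.6913381  208.46723724]]
```

Open tips stand about 12 mm ahead of the TCP, so I'll lower 9 mm more and push slowly.

```bash
python3 -m inch '[85,0,0,4,0, 85,0,0,8,0, 85,0,0,9,0, 85,5,0,9,0, 85,12,0,9,0, 85,19,0,9,0, 85,26,0,9,0, 85,33,0,9,0, 85,40,0,9,0, 85,46,0,9,0, 85,52,0,9,0, 85,58,0,9,0, 85,64,0,9,0, 85,70,0,9,0, 85,75,0,9,0, 85,80,0,9,0, 85,80,0,9,0, 85,80,0,9,0]'
python3 -c "
from h import *
rep();c=save('top','top1.png')
for n in('board','green'):
  for r in rects(c,n,box=(270,150,350,222)):print(n,*r)"
```

```text
time: 4.4
tcp_pos: [0.5289, -0.0241, 0.0245]
tool_rot: [1.0, -0.0, 0.0, -0.0]
contact_force: [-0.5, 0.5, -0.2]
grip_width: 0.996
gripper_force: 0.0
t 4.4 tcp [528.9 -24.1  24.5] yaw -0.02 tilt [0.001  0.0001] F [-0.5  0.5 -0.2] grip 85.1 0.0 q7 -1.78
board [ 0.5416 -0.0301] [207.4, 177.2] -0.37 [310.3 192.4]
green [0.5524 0.0353] [190.8, 129.2] -0.89 [292.1 190.4]
green [ 0.552  -0.1046] [190.1, 91.5] -0.31 [331.3 189.7]
```

```bash
python3 -m inch '[85,4,0,0,0, 85,8,0,0,0, 85,11,0,0,0, 85,13,0,0,0, 85,15,0,0,0, 85,15,0,0,0]'; python3 -m inch '[85,1,0,0,0, 85,2,0,0,0, 85,2,0,0,0]'
```

```text
time: 5.05
tcp_pos: [0.5435, -0.0241, 0.0243]
tool_rot: [1.0, -0.0, -0.0, -0.0]
contact_force: [-2.8, 0.1, 1.5]
grip_width: 0.999
gripper_force: 1.3
time: 5.35
tcp_pos: [0.5455, -0.0241, 0.0243]
tool_rot: [1.0, -0.0, 0.0, -0.0]
contact_force: [-3.5, 0.3, 1.1]
grip_width: 0.996
gripper_force: 1.5
```

```bash
python3 -c "
from h import *
import cv2
rep();save('side','side2.png')
i=cv2.imread('pics/side2.png');cv2.imwrite('pics/s2c.png',cv2.resize(i[160:240,270:400],None,fx=6,fy=6,interpolation=2))"
```

```text
t 5.3 tcp [545.5 -24.1  24.3] yaw -0.01 tilt [0.0002 0.0001] F [-3.5  0.3  1.1] grip 85.0 1.5 q7 -1.78
```

View pics/s2c.png

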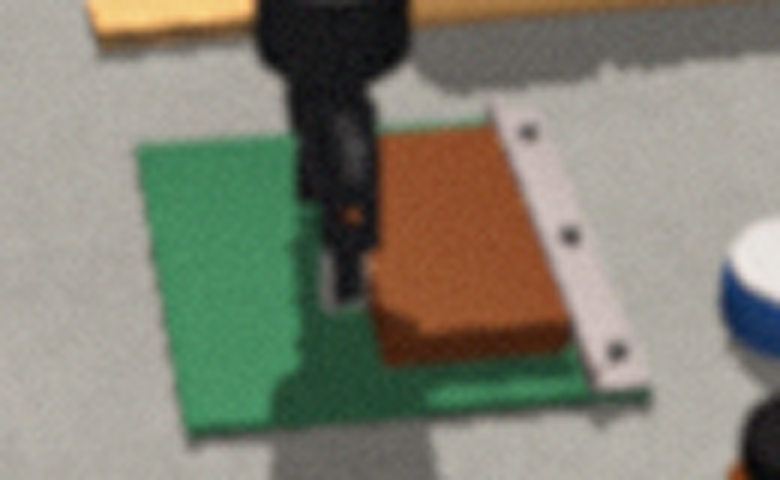

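The side view shows the board parallel to the rail and almost touching it. I'll push on until it meets resistance.

```bash
python3 -m inch '[85,1,0,0,0, 85,2,0,0,0, 85,2,0,0,0]';python3 -m inch '[85,1,0,0,0, 85,2,0,0,0, 85,2,0,0,0]'
```

```text
time: 5.7
tcp_pos: [0.5478, -0.0241, 0.0243]
tool_rot: [1.0, -0.0, 0.0, -0.0]
contact_force: [-1.4, -0.3, 0.7]
grip_width: 0.996
gripper_force: 0.7
time: 6.0
tcp_pos: [0.5482, -0.0241, 0.0242]
tool_rot: [1.0, -0.0, -0.001, 0.0]
contact_force: [-9.2, 1.1, 7.0]
grip_width: 0.995
gripper_force: 4.5
```

```bash
python3 -m inch '[85,1,0,0,0, 85,2,0,0,0, 85,2,0,0,0, 85,2,0,0,0]'; python3 -m inch '[85,-10,0,0,0, 85,-25,0,0,0, 85,-30,0,-40,0, 85,-30,0,-90,0, 85,-30,200,-130,0, 85,-30,200,-130,0, 85,-30,200,-130,0, 85,-30,200,-130,0, 85,-30,200,-130,0, 85,-30,200,-130,0, 85,-30,200,-130,0]'
python3 -c "
from h import *
rep();c=save('top','top2.png')
for n in('board','green'):
  for r in rects(c,n,box=(270,150,350,222)):print(n,*r)
for n in ('tan','yel','red'):
  for r in rects(c,n):print(n,*r)
go(.5008,-.4198,.08,-2.2)"
```

```text
time: 6.4
tcp_pos: [0.5484, -0.0241, 0.024]
tool_rot: [1.0, -0.0, -0.003, 0.0]
contact_force: [-15.6, 0.8, 14.1]
grip_width: 0.997
gripper_force: 8.6
time: 7.5
tcp_pos: [0.5217, -0.2228, 0.1542]
tool_rot: [1.0, 0.0, 0.0, -0.0]
contact_force: [-0.1, 1.5, -0.2]
grip_width: 0.995
gripper_force: 0.0
t 7.5 tcp [ 521.7 -222.8  154.2] yaw 0.05 tilt [0.0005 0.0007] F [-0.1  1.5 -0.2] grip 85.0 0.0 q7 -1.32
board [ 0.6014 -0.03  ] [177.5, 89.2] 89.72 [310.  175.5]
green [ 0.552  -0.0254] [251.8, 190.3] 89.69 [309.1 190.2]
tan [ 0.4472 -0.3353] [98.9, 43.7] 1.19 [397.1 217.6]
tan [ 0.5315 -0.3422] [35.8, 22.3] -1.96 [398.2 193.9]
tan [0.503  0.4235] [137.4, 43.0] 3.38 [182.7 205.9]
tan [0.5221 0.2385] [151.7, 43.2] 3.38 [234.9 199.6]
tan [0.6211 0.2546] [77.8, 17.7] 80.43 [230.4 172. ]
yel [ 0.5008 -0.4198] [88.3, 16.9] -2.22 [420.5 202. ]
yel [ 0.5239 -0.4776] [86.8, 16.9] -2.4 [436.5 195.2]
red [0.5195 0.3255] [47.9, 19.0] 0.29 [207.4 199.2]
shift [-21.3 197.5  74. ] turn 0.0404 rows~ 6
```

The board is flush, about 45 mm from the rail face and aligned within 0.1°. Next is stick 1.

```bash
python3 -m inch '[34,-21,197,74,0.04, 34,-21,197,74,0.04, 34,-21,197,74,0.04, 34,-21,197,74,0.04, 34,-21,197,74,0.04, 34,-21,197,74,0.04, 34,-21,197,74,0.04, 34,-21,197,74,0.04, 34,-21,197,74,0.04]' 30
python3 -c "
from h import *
rep();go(.5008,-.4198,.028,-2.2)"
```

```text
time: 8.45
tcp_pos: [0.5016, -0.4193, 0.0812]
tool_rot: [1.0, -0.019, 0.001, 0.0]
contact_force: [-0.5, -0.5, -0.8]
grip_width: 0.395
gripper_force: 0.0
t 8.4 tcp [ 501.6 -419.3   81.2] yaw -2.14 tilt [ 0.0012 -0.0001] F [-0.5 -0.5 -0.8] grip 33.7 0.0 q7 -1.07
shift [-0.9  0.6 53.2] turn 0.001 rows~ 3
```

```bash
python3 -m inch '[34,-1,1,20,0, 34,-1,1,38,0, 34,-1,1,47,0, 34,-1,1,52,0, 34,-1,1,53,0, 34,-1,1,53,0, 0,-1,1,53,0, 0,-1,1,53,0, 0,-1,1,53,0, 0,-1,1,53,0, 0,-1,1,53,0, 0,-1,1,53,0, 0,-1,1,43,0, 0,-1,1,13,0, 0,-1,1,-20,0, 0,-1,1,-20,0]' 30
python3 -c "
from h import *
rep();go(.6014,-.080,.100,-.28)"
```

```text
time: 10.05
tcp_pos: [0.5015, -0.4237, 0.1059]
tool_rot: [1.0, -0.02, 0.003, 0.002]
contact_force: [0.7, 0.5, -0.3]
grip_width: 0.172
gripper_force: 30.4
t 10.1 tcp [ 501.5 -423.7  105.9] yaw -2.31 tilt [ 0.006  -0.0047] F [ 0.7  0.5 -0.3] grip 14.7 30.4 q7 -1.06
shift [  85.9 -347.4    4.9] turn -0.0354 rows~ 9
```

```bash
python3 -m inch '[0,86,-346,0,-0.035, 0,86,-346,0,-0.035, 0,86,-346,0,-0.035, 0,86,-346,0,-0.035, 0,86,-346,0,-0.035, 0,86,-346,0,-0.035, 0,86,-346,0,-0.035, 0,86,-346,0,-0.035, 0,86,-346,0,-0.035, 0,86,-346,0,-0.035, 0,86,-346,0,-0.035]'
python3 -c "
from h import *
rep();go(.6014,-.080,.057,-.28);save('side','side3.png')
i=cv2.imread('pics/side3.png');cv2.imwrite('pics/s3c.png',cv2.resize(i[120:250,240:420],None,fx=4,fy=4,interpolation=2))"
```

```text
time: 11.15
tcp_pos: [0.5986, -0.0821, 0.1002]
tool_rot: [1.0, -0.004, -0.0, 0.0]
contact_force: [0.3, 0.4, -0.5]
grip_width: 0.179
gripper_force: 30.4
t 11.2 tcp [598.6 -82.1 100.2] yaw -0.46 tilt [-0.0006 -0.0009] F [ 0.3  0.4 -0.5] grip 15.3 30.4 q7 -1.64
shift [ 2.8 -2.2 43.2] turn -0.0032 rows~ 2
```

View pics/s3c.png

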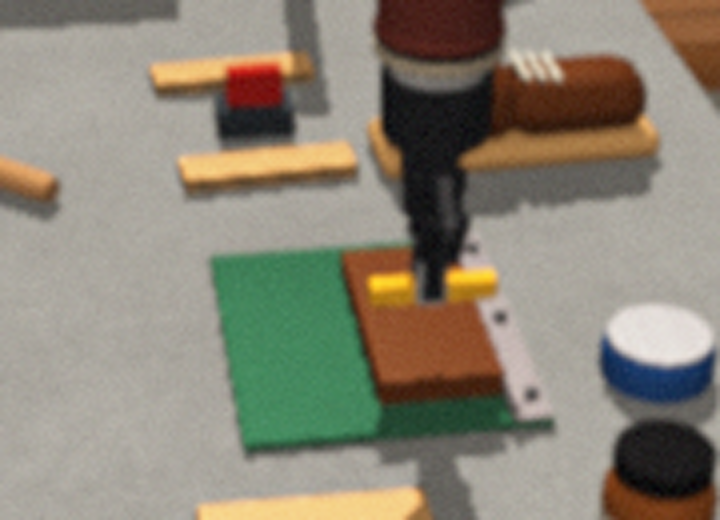

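The stick is held level and centred, at about (432,287) in the crop. I'll lower it and release.

```bash
python3 -m inch '[0,3,-2,15,-0.003, 0,3,-2,30,-0.003, 0,3,-2,38,-0.003, 0,3,-2,41,-0.003, 0,3,-2,43,-0.003, 0,3,-2,43,-0.003]'; python3 -m inch '[34,0,0,0,0, 34,0,0,0,0, 34,0,0,0,0, 34,0,0,-10,0, 34,0,0,-40,0, 34,0,0,-60,0, 34,0,0,-60,0]'
python3 -c "
from h import *
rep();go(.5235,-.4776,.100,-2.4)"
```

```text
time: 11.8
tcp_pos: [0.6022, -0.0778, 0.0572]
tool_rot: [1.0, -0.001, -0.0, -0.0]
contact_force: [-0.4, -0.1, 0.3]
grip_width: 0.176
gripper_force: 30.4
time: 12.5
tcp_pos: [0.6043, -0.0778, 0.1215]
tool_rot: [1.0, -0.001, 0.003, 0.0]
contact_force: [1.6, -0.6, 0.2]
grip_width: 0.401
gripper_force: 0.0
t 12.5 tcp [604.3 -77.8 121.5] yaw -0.13 tilt [ 0.0059 -0.0008] F [ 1.6 -0.6  0.2] grip 34.3 0.0 q7 -1.64
shift [-80.  399.9  21.4] turn 0.0397 rows~ 10
```

```bash
python3 -m inch '[34,-78,400,21,0.04, 34,-78,400,21,0.04, 34,-78,400,21,0.04, 34,-78,400,21,0.04, 34,-78,400,21,0.04, 34,-78,400,21,0.04, 34,-78,400,21,0.04, 34,-78,400,21,0.04, 34,-78,400,21,0.04, 34,-78,400,21,0.04, 34,-78,400,21,0.04, 34,-78,400,21,0.04, 34,-78,400,21,0.04]'
python3 -c "
from h import *
rep();go(.5235,-.4776,.028,-2.4);c=save('top','top3.png')
for n in('board','yel'):
  for r in rects(c,n,z=.044 if n=='yel' else None,box=(270,150,350,222)):print(n,*r)"
```

```text
time: 13.8
tcp_pos: [0.5243, -0.4758, 0.0966]
tool_rot: [1.0, -0.02, 0.0, -0.0]
contact_force: [0.2, -0.6, 0.9]
grip_width: 0.396
gripper_force: 0.0
t 13.8 tcp [ 524.3 -475.8   96.6] yaw -2.27 tilt [0.0005 0.0004] F [ 0.2 -0.6  0.9] grip 33.8 0.0 q7 -1.02
shift [-0.8  1.8 68.6] turn 0.0022 rows~ 3
board [ 0.6012 -0.1029] [87.8, 30.2] -1.18 [330.6 175.1]
board [ 0.6013 -0.0042] [126.7, 88.8] -89.67 [302.8 175.6]
yel [ 0.6025 -0.0774] [89.1, 18.9] 1.19 [323.4 174.2]
```

Stick 1 lies well, 47 mm from the board's middle. Next is stick 2.

```bash
python3 -m inch '[34,-1,2,30,0, 34,-1,2,52,0, 34,-1,2,62,0, 34,-1,2,67,0, 34,-1,2,69,0, 34,-1,2,69,0, 0,-1,2,69,0, 0,-1,2,69,0, 0,-1,2,69,0, 0,-1,2,69,0, 0,-1,2,69,0, 0,-1,2,69,0, 0,-1,2,59,0, 0,-1,2,29,0, 0,-1,2,-10,0, 0,-1,2,-10,0, 0,-1,2,-10,0]' 30
python3 -c "
from h import *
rep();go(.6014,.020,.110,-.28)"
```

```text
time: 15.55
tcp_pos: [0.5227, -0.4801, 0.1081]
tool_rot: [1.0, -0.021, 0.001, 0.001]
contact_force: [-0.3, 0.1, -0.7]
grip_width: 0.173
gripper_force: 30.3
t 15.6 tcp [ 522.7 -480.1  108.1] yaw -2.43 tilt [ 0.0019 -0.0016] F [-0.3  0.1 -0.7] grip 14.8 30.3 q7 -1.02
shift [  57.5 -502.9   -2.6] turn -0.0375 rows~ 12
```

```bash
python3 -m inch '[0,58,-500,-2,-0.037, 0,58,-500,-2,-0.037, 0,58,-500,-2,-0.037, 0,58,-500,-2,-0.037, 0,58,-500,-2,-0.037, 0,58,-500,-2,-0.037, 0,58,-500,-2,-0.037, 0,58,-500,-2,-0.037, 0,58,-500,-2,-0.037, 0,58,-500,-2,-0.037, 0,58,-500,-2,-0.037, 0,58,-500,-2,-0.037, 0,58,-500,-2,-0.037, 0,58,-500,-2,-0.037, 0,58,-500,-2,-0.037]'
python3 -c "
from h import *
rep();go(.6014,.020,.057,-.28)"
```

```text
time: 17.05
tcp_pos: [0.601, 0.0157, 0.1081]
tool_rot: [1.0, -0.004, -0.0, 0.0]
contact_force: [-0.9, 0.1, 0.2]
grip_width: 0.175
gripper_force: 36.1
t 17.1 tcp [601.   15.7 108.1] yaw -0.44 tilt [-0.0004 -0.0005] F [-0.9  0.1  0.2] grip 15.0 36.1 q7 -1.81
shift [ 0.3 -4.3 51.1] turn -0.0028 rows~ 3
```

```bash
python3 -m inch '[0,0,-4,25,-0.003, 0,0,-4,40,-0.003, 0,0,-4,47,-0.003, 0,0,-4,50,-0.003, 0,0,-4,51,-0.003, 0,0,-4,51,-0.003]'; python3 -m inch '[34,0,0,0,0, 34,0,0,0,0, 34,0,0,0,0, 34,0,0,-10,0, 34,0,0,-40,0, 50,0,0,-70,0, 60,0,0,-70,0]'
python3 -c "
from h import *
rep();go(.4953,-.2371,.1,-.5)"
```

```text
time: 17.65
tcp_pos: [0.6016, 0.0214, 0.0578]
tool_rot: [1.0, -0.001, 0.0, -0.0]
contact_force: [-0.3, 0.0, -0.4]
grip_width: 0.179
gripper_force: 36.1
time: 18.35
tcp_pos: [0.6039, 0.022, 0.1326]
tool_rot: [1.0, -0.001, 0.004, -0.0]
contact_force: [0.5, 0.2, -0.4]
grip_width: 0.7
gripper_force: 0.0
t 18.4 tcp [603.9  22.  132.6] yaw -0.12 tilt [0.0074 0.0002] F [ 0.5  0.2 -0.4] grip 59.8 0.0 q7 -1.81
shift [-108.2  259.3   31.7] turn 0.0066 rows~ 7
```

```bash
python3 -m inch '[60,-107,259,31,0, 60,-107,259,31,0, 60,-107,259,31,0, 60,-107,259,31,0, 60,-107,259,31,0, 60,-107,259,31,0, 60,-107,259,31,0, 60,-107,259,31,0, 60,-107,259,31,0, 60,-107,259,31,0]'
python3 -c "
from h import *
rep();go(.4953,-.2371,.030,-.5);c=save('top','top4.png')
for n in('board','yel'):
  for r in rects(c,n,z=.044 if n=='yel' else None,box=(270,150,350,222)):print(n,*r)
for r in rects(c,'tan'):print(*r)
for r in rects(c,'red'):print(*r)"
```

```text
time: 19.35
tcp_pos: [0.4944, -0.2358, 0.0965]
tool_rot: [1.0, 0.0, 0.0, -0.0]
contact_force: [0.9, -0.4, 0.2]
grip_width: 0.703
gripper_force: 0.0
t 19.4 tcp [ 494.4 -235.8   96.5] yaw 0.01 tilt [0.0005 0.0004] F [ 0.9 -0.4  0.2] grip 60.1 0.0 q7 -1.29
shift [ 0.8  1.4 66.5] turn 0.0089 rows~ 3
board [0.6011 0.0453] [88.8, 26.3] 1.38 [288.8 175.9]
board [ 0.6016 -0.0294] [88.2, 79.0] -0.42 [309.9 175.4]
board [ 0.6009 -0.1037] [89.0, 30.2] -0.13 [330.8 175.2]
yel [0.6009 0.0215] [88.7, 18.5] -0.68 [295.2 175.1]
yel [ 0.6026 -0.0774] [89.2, 18.8] 1.1 [323.4 174.1]
[ 0.4377 -0.3367] [79.4, 41.5] 2.19 [397.6 220.2]
[0.5029 0.4236] [137.4, 42.9] 3.45 [182.7 205.9]
[0.5221 0.2385] [151.6, 43.2] 3.3 [234.9 199.6]
[0.6212 0.255 ] [76.9, 17.6] 80.58 [230.3 172. ]
[0.5195 0.3255] [47.9, 19.0] 0.29 [207.4 199.2]
```

```bash
python3 -m inch '[60,1,1,30,0.009, 60,1,1,52,0.009, 60,1,1,64,0.009, 60,1,1,69,0.009, 60,1,1,71,0.009, 60,1,1,71,0.009, 30,1,1,71,0.009, 30,1,1,71,0.009, 30,1,1,71,0.009, 30,1,1,71,0.009, 30,1,1,71,0.009, 30,1,1,71,0.009, 30,1,1,61,0.009, 30,1,1,31,0.009, 30,1,1,-20,0.009, 30,1,1,-30,0.009, 30,1,1,-30,0.009]' 55
python3 -c "
from h import *
rep();go(.6014,-.029,.127,90-.3);go(.6014,-.029,.127,-90-.3)"
```

```text
time: 21.1
tcp_pos: [0.4961, -0.2389, 0.1293]
tool_rot: [1.0, -0.006, 0.002, 0.001]
contact_force: [-0.4, 0.2, -1.8]
grip_width: 0.444
gripper_force: 55.6
t 21.1 tcp [ 496.1 -238.9  129.3] yaw -0.65 tilt [ 0.0046 -0.0024] F [-0.4  0.2 -1.8] grip 37.9 55.6 q7 -1.29
shift [ 102.9 -211.1    2.3] turn -1.5769 rows~ 12
shift [ 102.9 -211.1    2.3] turn 1.5647 rows~ 12
```

```bash
python3 -m inch '[30,103,-210,0,-1.577, 30,103,-210,0,-1.577, 30,103,-210,0,-1.577, 30,103,-210,0,-1.577, 30,103,-210,0,-1.577, 30,103,-210,0,-1.577, 30,103,-210,0,-1.577, 30,103,-210,0,-1.577, 30,103,-210,0,-1.577, 30,103,-210,0,-1.577, 30,103,-210,0,-1.577, 30,103,-210,0,-1.577, 30,103,-210,0,-1.577, 30,103,-210,0,-1.577]'
python3 -c "
from h import *
rep();go(.6014,-.029,.070,89.7);save('side','side5.png')
i=cv2.imread('pics/side5.png');cv2.imwrite('pics/s5c.png',cv2.resize(i[120:250,240:420],None,fx=4,fy=4,interpolation=2))"
```

```text
time: 22.5
tcp_pos: [0.5997, -0.0294, 0.1257]
tool_rot: [0.71, 0.705, -0.0, -0.0]
contact_force: [-0.6, -0.9, -1.4]
grip_width: 0.451
gripper_force: 55.6
t 22.5 tcp [599.7 -29.4 125.7] yaw 89.6 tilt [-0.0009  0.0002] F [-0.6 -0.9 -1.4] grip 38.6 55.6 q7 -0.24
shift [ 0.4  1.8 55.7] turn -0.0017 rows~ 3
```

View pics/s5c.png

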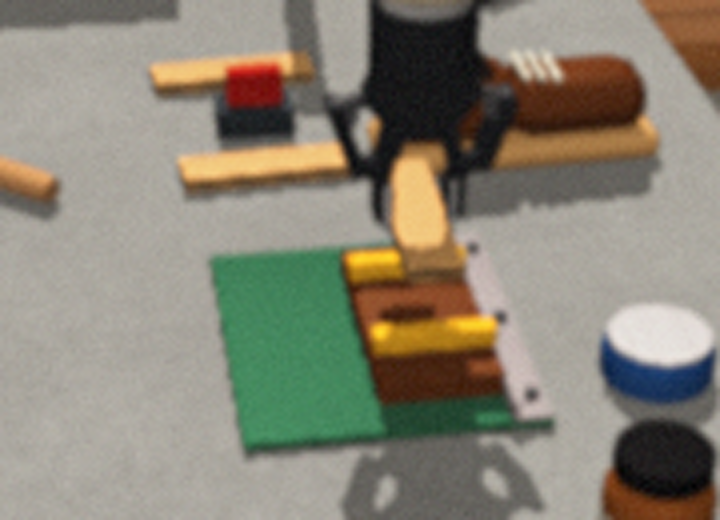

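The strip is held level above both sticks. I'll lower and release it.

```bash
python3 -m inch '[30,0,2,25,-0.002, 30,0,2,42,-0.002, 30,0,2,50,-0.002, 30,0,2,53,-0.002, 30,0,2,55,-0.002, 30,0,2,55,-0.002, 30,0,2,55,-0.002]'; python3 -m inch '[45,0,0,0,0, 60,0,0,0,0, 60,0,0,0,0, 60,0,0,-10,0, 60,0,0,-40,0, 60,0,0,-70,0, 60,0,0,-70,0]'
python3 -c "
from h import *
rep();go(.4736,-.3338,.1,2.4)"
```

```text
time: 23.25
tcp_pos: [0.6024, -0.0294, 0.072]
tool_rot: [0.708, 0.706, 0.0, 0.0]
contact_force: [-0.4, 0.0, -0.4]
grip_width: 0.45
gripper_force: 55.6
time: 23.95
tcp_pos: [0.6045, -0.029, 0.1465]
tool_rot: [0.708, 0.706, 0.002, 0.003]
contact_force: [0.6, 0.3, -0.7]
grip_width: 0.7
gripper_force: 0.0
t 23.9 tcp [604.5 -29.  146.5] yaw 89.84 tilt [ 0.0071 -0.0005] F [ 0.6  0.3 -0.7] grip 59.8 0.0 q7 -0.23
shift [-305.2 -130.4   45.7] turn 1.5261 rows~ 12
```

```bash
python3 -m inch '[60,-305,-130,46,1.526, 60,-305,-130,46,1.526, 60,-305,-130,46,1.526, 60,-305,-130,46,1.526, 60,-305,-130,46,1.526, 60,-305,-130,46,1.526, 60,-305,-130,46,1.526, 60,-305,-130,46,1.526, 60,-305,-130,46,1.526, 60,-305,-130,46,1.526, 60,-305,-130,46,1.526, 60,-305,-130,46,1.526, 60,-305,-130,46,1.526, 60,-305,-130,46,1.526]'
python3 -c "
from h import *
rep();c=save('top','top5.png')
for r in rects(c,'tan',z=.058,box=(270,150,350,222)):print('pile',*r)
for r in rects(c,'board',box=(270,150,350,222)):print('board',*r)
for r in rects(c,'tan'):print(*r)
for r in rects(c,'red'):print(*r)
go(.4736,-.3338,.025,2.4)"
```

```text
time: 25.35
tcp_pos: [0.4711, -0.334, 0.0953]
tool_rot: [1.0, 0.022, -0.0, -0.0]
contact_force: [0.3, -0.0, -0.8]
grip_width: 0.701
gripper_force: 0.0
t 25.4 tcp [ 471.1 -334.    95.3] yaw 2.52 tilt [-0.      0.0001] F [ 0.3 -0.  -0.8] grip 59.8 0.0 q7 -1.07
pile [ 0.6005 -0.0293] [152.0, 41.2] -89.88 [309.6 174.3]
board [ 0.5703 -0.0294] [78.7, 25.0] 88.93 [310.  184.1]
board [ 0.5738 -0.1037] [34.8, 27.4] -1.09 [331.  182.8]
board [0.6013 0.0454] [88.5, 26.2] 1.42 [288.8 175.9]
board [ 0.6276 -0.1039] [35.0, 29.3] -1.18 [330.8 167.8]
board [ 0.6359 -0.0278] [75.7, 19.7] -89.99 [309.3 165.8]
[ 0.5237 -0.3281] [50.1, 37.4] -1.94 [394.4 196.1]
[0.5026 0.4236] [136.7, 42.9] 3.45 [182.7 206. ]
[0.5223 0.2386] [151.2, 43.1] 3.3 [234.9 199.5]
[ 0.6078 -0.028 ] [155.8, 42.2] -89.88 [309.6 174.3]
[0.6212 0.2546] [77.8, 17.4] 80.58 [230.4 172. ]
[0.5195 0.3255] [47.9, 19.0] 0.29 [207.4 199.2]
shift [ 2.6 -0.1 70.3] turn 0.0016 rows~ 3
```

Strip 1 sits at (0.6005, -0.0293), centred on the board. Next is strip 2.

```bash
python3 -m inch '[60,2,0,30,0.002, 60,2,0,52,0.002, 60,2,0,64,0.002, 60,2,0,68,0.002, 60,2,0,70,0.002, 60,2,0,70,0.002, 30,2,0,70,0.002, 30,2,0,70,0.002, 30,2,0,70,0.002, 30,2,0,70,0.002, 30,2,0,70,0.002, 30,2,0,70,0.002, 30,2,0,60,0.002, 30,2,0,30,0.002, 30,2,0,-20,0.002, 30,2,0,-45,0.002, 30,2,0,-45,0.002, 30,2,0,-45,0.002]' 55
python3 -c "
from h import *
rep();go(.6012,-.029,.14,89.8)"
```

```text
time: 27.2
tcp_pos: [0.4731, -0.334, 0.1411]
tool_rot: [1.0, 0.02, 0.0, 0.0]
contact_force: [0.5, 0.5, -1.1]
grip_width: 0.453
gripper_force: 55.6
t 27.2 tcp [ 473.1 -334.   141.1] yaw 2.28 tilt [ 0.0009 -0.0008] F [ 0.5  0.5 -1.1] grip 38.7 55.6 q7 -1.07
shift [ 140.1 -299.7    1. ] turn -1.5275 rows~ 12
```

```bash
python3 -m inch '[30,140,-300,0,-1.527, 30,140,-300,0,-1.527, 30,140,-300,0,-1.527, 30,140,-300,0,-1.527, 30,140,-300,0,-1.527, 30,140,-300,0,-1.527, 30,140,-300,0,-1.527, 30,140,-300,0,-1.527, 30,140,-300,0,-1.527, 30,140,-300,0,-1.527, 30,140,-300,0,-1.527, 30,140,-300,0,-1.527, 30,140,-300,0,-1.527, 30,140,-300,0,-1.527, 30,140,-300,0,-1.527]'
python3 -c "
from h import *
rep();go(.6012,-.029,.084,89.8)"
```

```text
time: 28.7
tcp_pos: [0.601, -0.0286, 0.1403]
tool_rot: [0.709, 0.705, -0.0, -0.0]
contact_force: [-0.6, -1.0, -0.6]
grip_width: 0.452
gripper_force: 55.6
t 28.7 tcp [601.  -28.6 140.3] yaw 89.7 tilt [-0.0001 -0.    ] F [-0.6 -1.  -0.6] grip 38.6 55.6 q7 -0.24
shift [-0.4  0.2 56.3] turn -0.0017 rows~ 3
```

```bash
python3 -m inch '[30,0,0,25,-0.002, 30,0,0,42,-0.002, 30,0,0,50,-0.002, 30,0,0,53,-0.002, 30,0,0,55,-0.002, 30,0,0,55,-0.002, 30,0,0,55,-0.002]'; python3 -m inch '[45,0,0,0,0, 60,0,0,0,0, 60,0,0,0,0, 60,0,0,-10,0, 60,0,0,-40,0, 60,0,0,-60,0, 60,0,0,-60,0]'
python3 -c "
from h import *
rep();go(.5222,.2386,.1,180+3.3)"
```

```text
time: 29.4
tcp_pos: [0.6015, -0.0286, 0.086]
tool_rot: [0.708, 0.706, 0.0, 0.0]
contact_force: [-0.0, 0.1, -0.4]
grip_width: 0.452
gripper_force: 55.6
time: 30.1
tcp_pos: [0.603, -0.0283, 0.1493]
tool_rot: [0.708, 0.706, 0.002, 0.002]
contact_force: [0.6, -0.2, 0.4]
grip_width: 0.702
gripper_force: 0.0
t 30.1 tcp [603.  -28.3 149.3] yaw 89.89 tilt [ 0.0055 -0.0004] F [ 0.6 -0.2  0.4] grip 60.0 0.0 q7 -0.23
shift [266.8 -81.5  48.7] turn -1.6303 rows~ 12
```

```bash
python3 -m inch '[60,267,-81,48,-1.63, 60,267,-81,48,-1.63, 60,267,-81,48,-1.63, 60,267,-81,48,-1.63, 60,267,-81,48,-1.63, 60,267,-81,48,-1.63, 60,267,-81,48,-1.63, 60,267,-81,48,-1.63, 60,267,-81,48,-1.63, 60,267,-81,48,-1.63, 60,267,-81,48,-1.63, 60,267,-81,48,-1.63, 60,267,-81,48,-1.63, 60,267,-81,48,-1.63, 60,267,-81,48,-1.63]'
python3 -c "
from h import *
rep();c=save('top','top6.png')
for r in rects(c,'tan',z=.072,box=(270,150,350,222)):print('pile',*r)
for r in rects(c,'tan'):print(*r)
for r in rects(c,'red'):print(*r)
go(.5222,.2386,.025,183.3)
cv2.imwrite('pics/t6c.png',cv2.resize(c['pixels'][120:240,165:345,::-1],None,fx=4,fy=4,interpolation=2))"
```

```text
time: 31.6
tcp_pos: [0.5206, 0.2385, 0.0974]
tool_rot: [-0.028, 1.0, -0.0, 0.0]
contact_force: [0.2, -0.2, 0.1]
grip_width: 0.705
gripper_force: 0.0
t 31.6 tcp [520.6 238.5  97.4] yaw -176.82 tilt [ 0.0002 -0.0002] F [ 0.2 -0.2  0.1] grip 60.2 0.0 q7 0.72
pile [ 0.599  -0.0268] [152.1, 42.0] -89.59 [308.7 174.1]
[0.5042 0.4235] [140.2, 43.2] 3.38 [182.7 205.6]
[ 0.6085 -0.025 ] [157.2, 43.4] -89.59 [308.7 174.1]
[0.6262 0.2533] [77.7, 18.1] 88.94 [230.8 170.6]
shift [-1.6 -0.  72.4] turn -0.0017 rows~ 3
```

View pics/t6c.png

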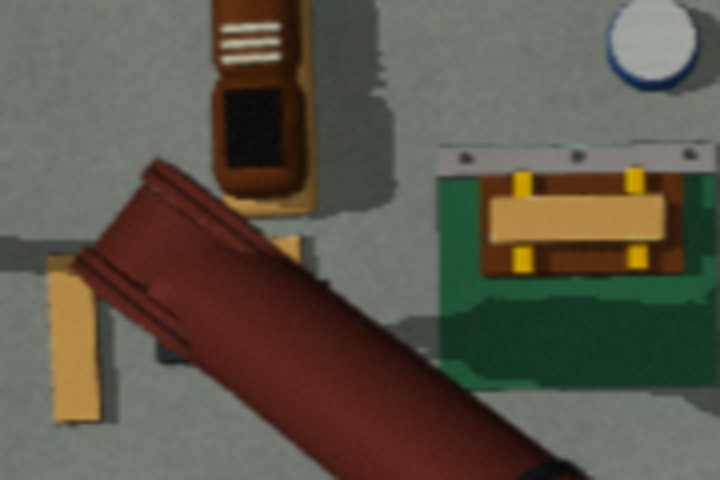

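The pile is neat at (578,219) in the crop, with both strips aligned. Strip 3 is partly hidden under the arm and has not moved. I'll grasp it.

```bash
python3 -m inch '[60,-1,0,30,-0.002, 60,-1,0,52,-0.002, 60,-1,0,65,-0.002, 60,-1,0,70,-0.002, 60,-1,0,72,-0.002, 60,-1,0,72,-0.002, 30,-1,0,72,-0.002, 30,-1,0,72,-0.002, 30,-1,0,72,-0.002, 30,-1,0,72,-0.002, 30,-1,0,72,-0.002, 30,-1,0,72,-0.002, 30,-1,0,62,-0.002, 30,-1,0,30,-0.002, 30,-1,0,-20,-0.002, 30,-1,0,-55,-0.002, 30,-1,0,-55,-0.002, 30,-1,0,-55,-0.002]' 55
python3 -c "
from h import *
rep();go(.6012,-.0285,.155,89.8)"
```

```text
time: 33.45
tcp_pos: [0.5219, 0.2385, 0.1533]
tool_rot: [-0.029, 1.0, -0.0, 0.001]
contact_force: [-0.7, 0.3, -1.8]
grip_width: 0.451
gripper_force: 55.6
t 33.5 tcp [521.9 238.5 153.3] yaw -176.63 tilt [ 0.0018 -0.0001] F [-0.7  0.3 -1.8] grip 38.5 55.6 q7 0.77
shift [ -63.4 -271.2   -1.5] turn 1.6331 rows~ 12
```

```bash
python3 -m inch '[30,-63,-271,-1,1.633, 30,-63,-271,-1,1.633, 30,-63,-271,-1,1.633, 30,-63,-271,-1,1.633, 30,-63,-271,-1,1.633, 30,-63,-271,-1,1.633, 30,-63,-271,-1,1.633, 30,-63,-271,-1,1.633, 30,-63,-271,-1,1.633, 30,-63,-271,-1,1.633, 30,-63,-271,-1,1.633, 30,-63,-271,-1,1.633, 30,-63,-271,-1,1.633, 30,-63,-271,-1,1.633, 30,-63,-271,-1,1.633]'
python3 -c "
from h import *
rep();go(.6012,-.0285,.0985,89.8)"
```

```text
time: 34.95
tcp_pos: [0.6004, -0.0282, 0.153]
tool_rot: [0.708, 0.707, -0.0, -0.0]
contact_force: [0.4, 0.1, -0.5]
grip_width: 0.453
gripper_force: 55.7
t 35.0 tcp [600.4 -28.2 153. ] yaw 89.93 tilt [-0.0005  0.0002] F [ 0.4  0.1 -0.5] grip 38.7 55.7 q7 -0.25
shift [-0.3  0.9 54.5] turn 0.0023 rows~ 3
```

```bash
python3 -m inch '[30,0,0,25,0.002, 30,0,0,42,0.002, 30,0,0,49,0.002, 30,0,0,52,0.002, 30,0,0,54,0.002, 30,0,0,54,0.002, 30,0,0,54,0.002]'; python3 -m inch '[45,0,0,0,0, 60,0,0,0,0, 60,0,0,0,0, 60,0,0,-10,0, 60,0,0,-40,0, 60,0,0,-60,0, 60,0,0,-60,0]'
python3 -c "
from h import *
rep();go(.510,.4238,.12,183.4)"
```

```text
time: 35.65
tcp_pos: [0.6009, -0.0281, 0.1]
tool_rot: [0.709, 0.705, 0.0, 0.0]
contact_force: [-0.1, -0.4, -0.6]
grip_width: 0.452
gripper_force: 55.7
time: 36.35
tcp_pos: [0.6023, -0.0278, 0.1632]
tool_rot: [0.709, 0.705, 0.002, 0.002]
contact_force: [0.5, -0.1, -0.8]
grip_width: 0.702
gripper_force: 0.0
t 36.4 tcp [602.3 -27.8 163.2] yaw 89.72 tilt [ 0.0053 -0.0004] F [ 0.5 -0.1 -0.8] grip 59.9 0.0 q7 -0.25
shift [451.2 -94.8  42.6] turn -1.635 rows~ 12
```

```bash
python3 -m inch '[60,450,-94,42,-1.635, 60,450,-94,42,-1.635, 60,450,-94,42,-1.635, 60,450,-94,42,-1.635, 60,450,-94,42,-1.635, 60,450,-94,42,-1.635, 60,450,-94,42,-1.635, 60,450,-94,42,-1.635, 60,450,-94,42,-1.635, 60,450,-94,42,-1.635, 60,450,-94,42,-1.635, 60,450,-94,42,-1.635, 60,450,-94,42,-1.635, 60,450,-94,42,-1.635, 60,450,-94,42,-1.635]'
python3 -c "
from h import *
rep();c=save('top','top7.png')
for r in rects(c,'tan',z=.086,box=(270,150,350,222)):print('pile',*r)
for r in rects(c,'tan'):print(*r)
for r in rects(c,'red'):print(*r)
go(.510,.4238,.025,183.4)
s=save('side','side7.png');cv2.imwrite('pics/s7c.png',cv2.resize(s['pixels'][100:260,230:430,::-1],None,fx=3.7,fy=3.7,interpolation=2))"
```

```text
time: 37.85
tcp_pos: [0.5092, 0.4216, 0.1175]
tool_rot: [-0.028, 1.0, -0.0, 0.0]
contact_force: [0.1, 0.3, 0.9]
grip_width: 0.702
gripper_force: 0.0
t 37.9 tcp [509.2 421.6 117.5] yaw -176.77 tilt [ 0.0005 -0.0003] F [0.1 0.3 0.9] grip 60.0 0.0 q7 0.45
pile [ 0.5986 -0.0295] [153.5, 41.7] -89.68 [309.4 173.5]
[0.6249 0.2533] [77.7, 20.8] 88.94 [230.8 171. ]
[ 0.6105 -0.0274] [159.8, 43.5] -89.68 [309.4 173.5]
shift [-0.9  2.  92.5] turn -0.0025 rows~ 3
```

View pics/s7c.png

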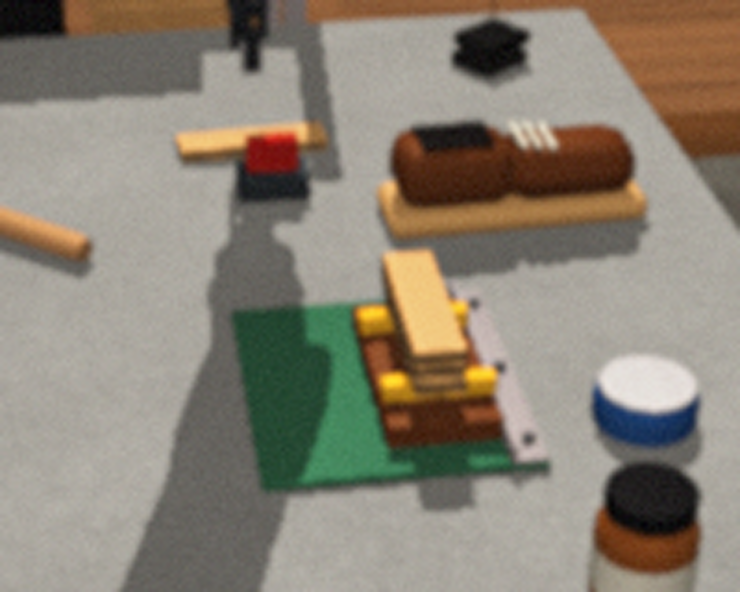

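Three strips are stacked neatly, and strip 4 and the weight have not moved. I'll grasp strip 4.

```bash
python3 -m inch '[60,-1,2,40,-0.002, 60,-1,2,70,-0.002, 60,-1,2,85,-0.002, 60,-1,2,90,-0.002, 60,-1,2,92,-0.002, 60,-1,2,92,-0.002, 30,-1,2,92,-0.002, 30,-1,2,92,-0.002, 30,-1,2,92,-0.002, 30,-1,2,92,-0.002, 30,-1,2,92,-0.002, 30,-1,2,92,-0.002, 30,-1,2,82,-0.002, 30,-1,2,50,-0.002, 30,-1,2,0,-0.002, 30,-1,2,-50,-0.002, 30,-1,2,-50,-0.002, 30,-1,2,-50,-0.002]' 55
python3 -c "
from h import *
rep();go(.6012,-.0285,.167,89.8)"
```

```text
time: 39.75
tcp_pos: [0.51, 0.4247, 0.1692]
tool_rot: [-0.031, 1.0, 0.001, 0.001]
contact_force: [-0.2, -0.9, -2.2]
grip_width: 0.449
gripper_force: 55.8
t 39.8 tcp [510.  424.7 169.2] yaw -176.5 tilt [0.0024 0.0013] F [-0.2 -0.9 -2.2] grip 38.4 55.8 q7 0.48
shift [ -63.4 -458.     1.8] turn 1.6353 rows~ 12
```

```bash
python3 -m inch '[30,-63,-457,0,1.635, 30,-63,-457,0,1.635, 30,-63,-457,0,1.635, 30,-63,-457,0,1.635, 30,-63,-457,0,1.635, 30,-63,-457,0,1.635, 30,-63,-457,0,1.635, 30,-63,-457,0,1.635, 30,-63,-457,0,1.635, 30,-63,-457,0,1.635, 30,-63,-457,0,1.635, 30,-63,-457,0,1.635, 30,-63,-457,0,1.635, 30,-63,-457,0,1.635, 30,-63,-457,0,1.635]'
python3 -c "
from h import *
rep();go(.6012,-.0285,.1125,89.8)
s=save('side','side8.png');cv2.imwrite('pics/s8c.png',cv2.resize(s['pixels'][100:260,230:430,::-1],None,fx=3.7,fy=3.7,interpolation=2))"
```

```text
time: 41.25
tcp_pos: [0.6003, -0.0274, 0.1671]
tool_rot: [0.707, 0.707, -0.0, -0.0]
contact_force: [0.1, 0.7, -1.4]
grip_width: 0.451
gripper_force: 55.9
t 41.2 tcp [600.3 -27.4 167.1] yaw 89.99 tilt [-0.0005  0.0002] F [ 0.1  0.7 -1.4] grip 38.5 55.9 q7 -0.25
shift [-1.1  1.  54.6] turn 0.0033 rows~ 3
```

View pics/s8c.png

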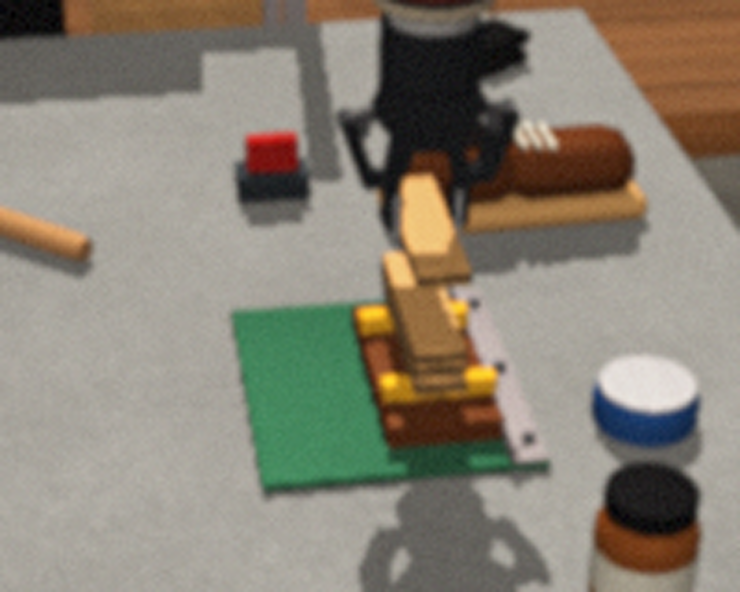

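Strip 4 is held level; its near-end lower edge is at about (413..468, 279) in the crop. I'll check how well it is centred lengthwise.

```bash
python3 -c "
from h import *
c=dict(np.load('pics/side8.npz'))
P=w2px(c,[[.58,-.1025,.142],[.62,-.1025,.142],[.62,-.0925,.142]]);print((P-[230,100])*3.7)"
```

```text
[[415.14936732 283.99960074]
 [469.00093232 280.10553208]
 [466.11896216 273.22485737]]
```

```bash
python3 -m inch '[30,-2,1,25,0.003, 30,-2,1,42,0.003, 30,-2,1,49,0.003, 30,-2,1,52,0.003, 30,-2,1,54,0.003, 30,-2,1,54,0.003, 30,-2,1,54,0.003]'; python3 -m inch '[45,0,0,0,0, 60,0,0,0,0, 60,0,0,0,0, 60,0,0,-10,0, 60,0,0,-40,0, 60,0,0,-50,0, 60,0,0,-50,0]'
python3 -c "
from h import *
rep();go(.5195,.3255,.16,180)"
```

```text
time: 42.0
tcp_pos: [0.6019, -0.0299, 0.114]
tool_rot: [0.709, 0.705, 0.0, 0.0]
contact_force: [0.3, -0.3, -0.7]
grip_width: 0.448
gripper_force: 55.9
time: 42.7
tcp_pos: [0.6026, -0.0299, 0.1656]
tool_rot: [0.709, 0.705, 0.001, 0.001]
contact_force: [-0.1, -0.1, -0.1]
grip_width: 0.7
gripper_force: 0.0
t 42.7 tcp [602.6 -29.9 165.6] yaw 89.65 tilt [ 0.0036 -0.0005] F [-0.1 -0.1 -0.1] grip 59.8 0.0 q7 -0.26
shift [354.8 -85.3   5.1] turn -1.5769 rows~ 12
```

```bash
python3 -m inch '[60,354,-85,0,-1.577, 60,354,-85,0,-1.577, 60,354,-85,0,-1.577, 60,354,-85,0,-1.577, 60,354,-85,0,-1.577, 60,354,-85,0,-1.577, 60,354,-85,0,-1.577, 60,354,-85,0,-1.577, 60,354,-85,0,-1.577, 60,354,-85,0,-1.577, 60,354,-85,0,-1.577, 60,354,-85,0,-1.577, 60,354,-85,0,-1.577, 60,354,-85,0,-1.577, 60,354,-85,0,-1.577]'
python3 -c "
from h import *
rep();c=save('top','top9.png')
for r in rects(c,'tan',z=.100,box=(270,150,350,222)):print('pile',*r)
for r in rects(c,'board',box=(270,150,350,222)):print('board',*r)
s=save('side','side9.png')
for f in('side0','side8','side9'): print(f,[r[1:] for r in rects(dict(np.load('pics/'+f+'.npz')),'red',amin=20,box=(270,120,330,170))])
go(.5195,.3255,.039,180)"
```

```text
time: 44.2
tcp_pos: [0.5186, 0.3244, 0.1633]
tool_rot: [0.001, 1.0, -0.0, 0.0]
contact_force: [-0.4, 0.0, 0.7]
grip_width: 0.704
gripper_force: 0.0
t 44.2 tcp [518.6 324.4 163.3] yaw 179.94 tilt [ 0.0001 -0.0002] F [-0.4  0.   0.7] grip 60.1 0.0 q7 0.54
pile [ 0.5991 -0.0316] [154.1, 42.4] -89.59 [309.9 172.7]
board [ 0.5695 -0.0293] [79.0, 25.7] 88.25 [310.  184.4]
board [0.6009 0.0465] [88.7, 25.8] 0.16 [288.4 176. ]
board [ 0.6395 -0.0274] [76.3, 12.4] 89.83 [309.1 164.8]
board [ 0.6008 -0.1029] [88.7, 30.2] -1.18 [330.6 175.2]
side0 [([73.7, 48.6], 82.66, array([303. , 141.1], dtype=float32))]
side8 [([74.9, 45.4], 83.76, array([303.1, 141. ], dtype=float32))]
side9 [([74.7, 46.3], 84.12, array([303., 141.], dtype=float32))]
shift [ -0.9   1.  124.4] turn -0.0006 rows~ 4
```

Pile and board are good, and the weight has not moved. I'll grasp its grip with the TCP at about 0.054.

```bash
python3 -m inch '[45,-1,1,45,0, 45,-1,1,80,0, 45,-1,1,98,0, 45,-1,1,107,0, 45,-1,1,109,0, 45,-1,1,109,0, 0,-1,1,109,0, 0,-1,1,109,0, 0,-1,1,109,0, 0,-1,1,109,0, 0,-1,1,109,0, 0,-1,1,109,0]' 90
python3 -m inch '[0,0,0,-10,0, 0,0,0,-30,0, 0,0,0,-70,0, 0,0,0,-110,0, 0,0,0,-135,0, 0,0,0,-135,0, 0,0,0,-135,0]' 90
python3 -c "
from h import *
rep();go(.6010,-.0295,.19,90)"
```

```text
time: 45.5
tcp_pos: [0.5203, 0.3262, 0.0559]
tool_rot: [-0.0, 1.0, 0.001, 0.001]
contact_force: [-1.1, 0.1, 6.8]
grip_width: 0.219
gripper_force: 89.2
time: 46.2
tcp_pos: [0.5195, 0.3252, 0.1897]
tool_rot: [-0.0, 1.0, -0.0, 0.0]
contact_force: [-0.6, -0.0, -6.0]
grip_width: 0.221
gripper_force: 88.9
t 46.2 tcp [519.5 325.2 189.7] yaw -180.0 tilt [ 0.0007 -0.0004] F [-0.6 -0.  -6. ] grip 18.9 88.9 q7 0.56
shift [-8.150e+01 -3.547e+02 -1.000e-01] turn 1.5708 rows~ 12
```

```bash
python3 -m inch '[0,-81,-355,0,1.57, 0,-81,-355,0,1.57, 0,-81,-355,0,1.57, 0,-81,-355,0,1.57, 0,-81,-355,0,1.57, 0,-81,-355,0,1.57, 0,-81,-355,0,1.57, 0,-81,-355,0,1.57, 0,-81,-355,0,1.57, 0,-81,-355,0,1.57, 0,-81,-355,0,1.57, 0,-81,-355,0,1.57, 0,-81,-355,0,1.57, 0,-81,-355,0,1.57, 0,-81,-355,0,1.57]'
python3 -c "
from h import *
rep();go(.6010,-.0295,.159,90)
s=save('side','side10.png');cv2.imwrite('pics/s10c.png',cv2.resize(s['pixels'][100:260,230:430,::-1],None,fx=3.7,fy=3.7,interpolation=2))"
```

```text
time: 47.7
tcp_pos: [0.6005, -0.0295, 0.189]
tool_rot: [0.706, 0.708, -0.0, -0.0]
contact_force: [-0.1, -0.1, -4.3]
grip_width: 0.215
gripper_force: 89.8
t 47.7 tcp [600.5 -29.5 189. ] yaw 90.12 tilt [-0.0006  0.0003] F [-0.1 -0.1 -4.3] grip 18.4 89.8 q7 -0.25
shift [-0.   0.5 30. ] turn 0.0021 rows~ 2
```

View pics/s10c.png

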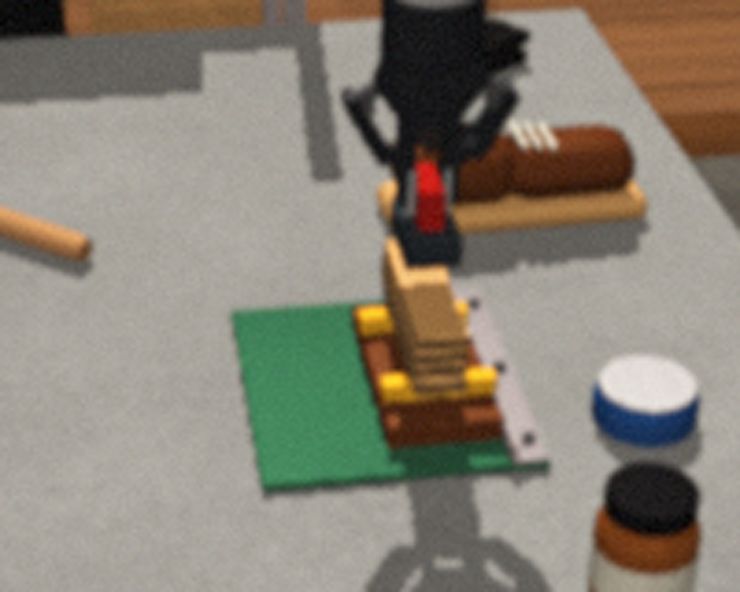

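The weight hangs upright over the middle of the four-strip pile, with its grip at about (430,197). I'll lower it gently in small steps and watch the force.

```bash
python3 -m inch '[0,0,0,12,0.002, 0,0,0,22,0.002, 0,0,0,27,0.002, 0,0,0,30,0.002, 0,0,0,30,0.002, 0,0,0,30,0.002]'; python3 -m inch '[0,0,0,1,0, 0,0,0,2,0, 0,0,0,2,0, 0,0,0,2,0]'
```

```text
time: 48.35
tcp_pos: [0.6008, -0.0294, 0.1595]
tool_rot: [0.707, 0.707, 0.0, 0.0]
contact_force: [-0.0, -0.5, -5.4]
grip_width: 0.218
gripper_force: 89.9
time: 48.75
tcp_pos: [0.6007, -0.0294, 0.1574]
tool_rot: [0.707, 0.707, 0.0, 0.0]
contact_force: [0.1, -0.0, -5.3]
grip_width: 0.219
gripper_force: 89.9
```

```bash
python3 -m inch '[0,0,0,1,0, 0,0,0,1,0, 0,0,0,1,0]'; python3 -m inch '[0,0,0,1,0, 0,0,0,1,0, 0,0,0,1,0]'
```

```text
time: 49.05
tcp_pos: [0.6006, -0.0295, 0.1563]
tool_rot: [0.708, 0.707, -0.0, -0.0]
contact_force: [-0.2, -1.0, -5.1]
grip_width: 0.219
gripper_force: 89.9
time: 49.35
tcp_pos: [0.6008, -0.0293, 0.1559]
tool_rot: [0.707, 0.707, 0.0, 0.0]
contact_force: [-2.4, 0.4, 3.8]
grip_width: 0.219
gripper_force: 90.8
```

It has touched down. I'll release and retreat.

```bash
python3 -m inch '[26,0,0,-1,0, 34,0,0,-1,0, 45,0,0,-1,0, 45,0,0,-1,0, 45,0,0,-8,0, 45,0,0,-25,0, 45,0,0,-60,0, 45,0,0,-100,0, 45,0,0,-100,0, 45,-150,0,-100,0, 45,-240,0,-100,0, 45,-240,0,-100,0, 45,-240,0,-100,0, 45,-240,0,-100,0, 45,-240,0,-100,0, 45,-240,0,-100,0, 45,-240,0,-100,0]'
python3 -c "
from h import *
rep();c=save('top','top11.png');s=save('side','side11.png')
for r in rects(c,'red',z=.16,amin=20):print('red',*r)
for r in rects(c,'tan',z=.100,box=(270,150,350,222)):print('pile',*r)
for n in('green','board'):
  for r in rects(c,n,box=(270,150,350,222)):print(n,*r)
a=cv2.resize(s['pixels'][140:240,270:400,::-1],(520,400),interpolation=2);b=cv2.resize(c['pixels'][140:240,265:355,::-1],(270,300),interpolation=2)
o=np.zeros((400,800,3),np.uint8);o[:,:520]=a;o[:300,525:795]=b;cv2.imwrite('pics/fin.png',o)"
```

```text
time: 51.05
tcp_pos: [0.6009, -0.2677, 0.2561]
tool_rot: [0.707, 0.707, 0.001, 0.0]
contact_force: [0.9, 0.5, -0.6]
grip_width: 0.529
gripper_force: 0.0
t 51.0 tcp [ 600.9 -267.7  256.1] yaw 90.06 tilt [0.001  0.0006] F [ 0.9  0.5 -0.6] grip 45.2 0.0 q7 0.15
red [ 0.598  -0.0321] [48.5, 17.5] 88.94 [309.5 170. ]
pile [0.5991 0.0241] [40.0, 38.7] 88.94 [293.5 173. ]
pile [ 0.6086 -0.0904] [35.8, 22.4] 88.94 [327.1 169.6]
green [ 0.5519 -0.0254] [251.8, 190.3] 89.66 [309.1 190.2]
board [ 0.5698 -0.0289] [77.8, 24.1] 88.93 [309.9 184.2]
board [ 0.572  -0.1032] [29.5, 28.3] -1.18 [330.9 183.2]
board [0.601  0.0463] [88.7, 25.8] 0.49 [288.5 176. ]
board [ 0.6303 -0.1035] [30.2, 29.7] 88.94 [330.6 167. ]
board [ 0.6411 -0.0278] [75.4, 10.8] 88.94 [309.2 164.4]
```

View pics/fin.png

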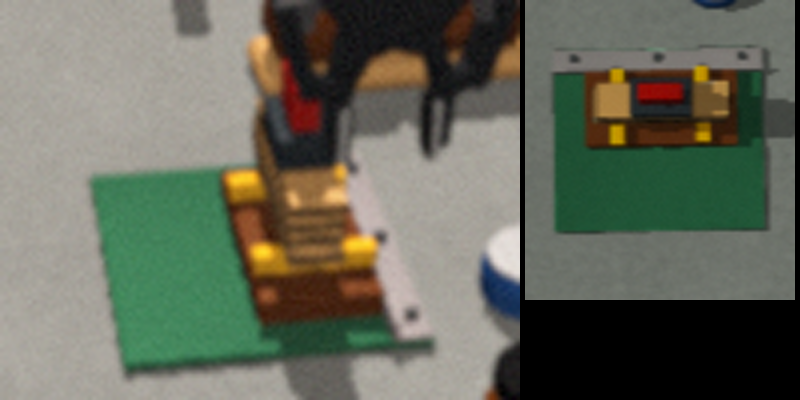

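The final views show the board flush against the rail, the four-strip pile square on both sticks, and the weight upright at its middle. The arm is clear, so I'm handing in.

```bash
python3 -c "
from station import ctrl
print(ctrl.sign_off())"
```

```text
the job is handed in; nothing more can be done
None
```

I handed the job in at about 51 s: the board is flush along the rail, both yellow sticks are across it, all four strips are in one square pile, and the weight stands upright on the middle; the sign-off returned no verdict, so that is from my last camera check.

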